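Dock the tube rack and hold the recessed reset

ROBOT

A 6-joint arm with a two-finger parallel gripper is mounted at the origin on the work surface. World frame = base frame: x ahead of the robot, y to its left, z up, the work surface at z = 0. Lengths are in m, angles in rad, forces in N, time in s.
With the tool pointing down it reaches from about 0.35 to 0.775 m from the base axis. Payload 5.5 kg.
Tool frame: the origin (TCP) lies at the very end of the fingers, on their centre line; the grasp point (between the pads) lies 19 mm behind it; y points along the fingers, z is the direction in which the jaws open and shut, and the axes are right-handed (so a half turn about y gives the same grasp; the last joint's range is limited). The gripper opens to 85 mm and grips with 20 to 120 N. Pads are 22 mm wide; open, the fingers measure 114 mm over their backs; the gripper's body (76 mm by 85 mm) begins 54 mm behind the grasp point. The pads swing forward as they close: fully open they stand 13 mm farther back than shut.
Start: joints at [-1.454, 0.313, 0.046, 1.304, 0, 1.431], TCP at [0.146, -0.556, 0.192] pointing down, gripper open.
Joint ranges: [-2.76, 2.76], [-0.86, 1.69], [-1.03, 1.26], [-2.2, 2.34], [-1.47, 1.5], [-3.14, 3.14]. Speed limits (rad/s): [2.57, 2.57, 3.14, 3.14, 3.14, 3.14].

INTERFACE

Orientations are given as a unit quaternion [w, x, y, z].
In Python, from workcell import env gives the robot as it stands.
- The arm moves only by the shell command python3 -m inch 'ROWS' [OPENING] [FORCE]. ROWS is JSON, a list that holds one entry, the list of rows, each a list of 4 numbers: the shift along the tool's x, y, z in mm, then the turn about the tool's y in degrees. In form: [[[tx, ty, tz, spin], ...]]. A call has 1 to 10 rows; each row is the pose to reach, as a shift and turn from the pose commanded when the call began, along the tool's axes at that moment; what a row does not reach only later rows make up. A row lasts 1/10 s, in which the tool goes at most 50 mm and 8.59 degrees, less where a joint would pass 70% of its speed; a pose out of reach is approached as far as the arm can. A call with a gripper value outside its range is refused whole. OPENING is the finger opening in mm, from 0 to 85.4, set as the call begins (- or left out, the last holds). The fingers move at their own pace and stop on an object; FORCE is the grip in N (left out, the last holds). Time passes only in rows, so rows that repeat a pose let the fingers close. It gives the time, the measured TCP pose, the force and the opening at its end, in the units of the state.
- env.get_state(): the state, without advancing time (a new reading comes with each control period).
- env.read_camera(name): name is "side" or "top"; returns the picture (480x640x3 uint8, blue, green, red); there is no depth.
- env.camera_model(name): a dict with "fx", "fy", "cx", "cy" (pixels), "distortion" ([k1, k2, p1, p2, k3] as OpenCV has them; the pictures are not rectified), "R" (3x3) and "t" (3): a world point X has camera coordinates R X + t. Camera axes: x right, y down, z forward; pixel columns grow to the right and rows downward; lengths in m; the calibration is good to about 2 mm. A picture is of the moment at which its call begins. camera_model takes no time and is no camera call.
- env.hand_in(): hands the job in, once; it reports no verdict.
The state is a dict: "clock": time; "joint_pos": joint angles; "qvel": joint speeds; "tau": joint torques, N m; "tcp_pos": TCP position; "orientation": TCP orientation; "wrist_force": force on the tool from outside, world axes, zero at the start; "ft_torque": the same for the moment, N m; "finger_gap": finger opening in m.
Only numpy, scipy, OpenCV 4.12 (cv2) and the standard library are available. Lean on these libraries where they do the work, as an engineer would, in place of code of your own. Each camera call takes 0.05 s, during which the arm holds its last target.

TASK

Carry the tube rack by its handle, upright, and set it down (do not drop it) on the rack reader so that its two end holes go over the reader's two pegs and it sits fully home, then let go of it. Then take the stylus from its stand, reach its thin tip through the small round hole in the reader's deck and push the recessed reset button all the way down; finish while still gripping the stylus and holding the button down. Leave the mouse, the hand scanner and the tub of tubes where they are.

Things in the scene. Friction and masses are not known exactly. Their poses are not given: they have to be found in the camera images.
- rack_grip (a point): In the carrying handle of the loose white tube rack (about 0.25 kg), on its centre line, 85 mm above its underside. The handle is an upright tab in the rack's middle, 30 mm along x, 16 mm thick along y, its top 108 mm above the underside (23 mm above this point). Axes are the rack's: x along its length, z up. Starts upright on the bench on one side of the reader.
- rack_foot (a point): Centre of the rack's underside. Foot plate 200 x 36 x 12 mm (x, y, z) with an upright 13 mm through-hole near each end, 84 mm from the centre along x either way. On it a body 134 x 30 mm, 50 mm high, with four capped tubes reaching 83 mm above the underside, standing 34 and 55 mm from the centre along x either way.
- reader: Rack reader: a fixed pale box 250 x 170 mm (x, y), 40 mm high, origin under its centre, z up. Two upright steel pegs stand on its deck in a line along x; each is 9 mm across and 18 mm high, the upper 8 mm tapered to 4 mm. The flat dark display beside the small hole is not a control.
- dock (a point): On the reader's deck, half-way between its two pegs, which stand 84 mm away along x either way. Axes are the reader's: x along the line of the pegs, z up. With the rack home its underside lies flat on the deck, its centre here, its length along x, either way round; rack_grip is then 85 mm above this point.
- aperture (a point): Centre, at deck height, of the 14 mm round hole in the reader's deck (slightly bevelled rim), 85 mm to the -y side of dock and 35 mm to its +x side in the reader's axes. The top of the reset button (11 mm across) lies down this hole, 22 mm below the deck, and moves straight down 6 mm.
- button (a joint): Reset button in the hole: 0 released, 0.006 (m) fully down. It springs back; it starts to move at about 1.5 N and takes about 5 N fully down, where it meets a hard stop.
- stylus_grip (a point): Middle of the handle of the loose stylus (60 g), 95 mm above its tip. Round aluminium handle 18 mm across, 90 mm long, with a straight steel tip 6 mm across, 50 mm long, below it; z points from tip to handle. Starts upright, tip down, in its stand: this point is then 105 mm above the bench; lift it 50 mm straight up to clear the stand.
- stylus_tip (a point): End of the stylus's thin steel tip, 95 mm below stylus_grip along its z.
- stand: Stylus stand: fixed grey block 60 x 60 x 60 mm with a 9 mm hole in its top, origin under its centre; the shoulder of the stylus handle rests on its top. On the other side of the reader from the rack.
- mouse: Loose grey computer mouse, 105 x 60 x 32 mm, origin under its centre; to be left alone.
- scanner: Loose hand scanner lying on the bench, about 75 x 165 x 40 mm, origin on its underside; to be left alone.
- tub: Loose white open tub with tubes in it, 220 x 150 x 75 mm, origin under its centre; to be left alone.
There are look-alikes about, which are no part of the job. Leave any brown look-alike of the part that bears rack_grip alone.

How it is judged:
On the way, in this order (a step that is already met when the one before it is completed fails the run):
1. the rack sits fully home on the pegs and is let go (horizontal distance between rack_grip and dock below 0.006 m and z of rack_grip in the frame of dock between 0.082 and 0.0875 m and angle between the x axis of rack_grip and the x axis of dock, either way round below 0.06 rad and angle between rack_grip's own z axis and vertical below 0.04 rad and contact force between each of the arm, the fingers and rack below 0.1 N), for 0.3 s.
2. the stylus, held by the gripper, pushes the button down through the hole (value of joint button above 0.0048 m and contact force between stylus and button above 2 N and contact force between the fingers and stylus above 2 N), for 0.5 s.
At the end, for the whole second after the job is handed in: Stylus still gripped (over 2 N), its tip 24 mm or more down the hole, holding the button at least 4.8 of its 6 mm down (over 2 N); the rack rests untouched on the pegs within 6 mm and 0.06 rad of the dock, underside within 2.5 mm of the deck, tilt under 0.04 rad (all of step 1 and all of step 2 and distance between stylus_tip and aperture below 0.035 m and z of stylus_tip in the frame of aperture below -0.024 m and linear speed of rack below 0.02 m/s); the arm keeps its last pose, push and grip.
It fails at once if the rack is tipped by more than 0.5 rad (angle between rack_grip's own z axis and vertical above 0.5 rad).
It fails at once if the rack is dropped (faster than 0.7 m/s with no finger on it) (linear speed of rack above 0.7 m/s and contact force between the fingers and rack below 0.05 N).
It fails at once if the mouse, scanner or tub is moved by more than 25 mm (distance of any of mouse, scanner, tub from where it was at the start of the episode above 0.025 m).
It also fails if it takes over 67 s, if anything falls off the work surface, if the arm or the gripper's body presses on something with over 40 N, if the wrist force passes 120 N, or if a joint passes its speed limit or range.

## Working session

There is one attempt and no reset: what is moved stays moved. The work goes in short steps, Python scripts to look and compute and a shell command to move; the robot and the scene stay as the last step left them, time stands still between calls to the robot, and variables do not carry over. Pictures are saved under pics/ and viewed, and the job is handed in when it is done.

```bash
ls; mkdir -p pics; python3 - <<'E'
from workcell import env
import cv2
s=env.get_state(); print(s)
for n in ("side","top"):
    cv2.imwrite(f"pics/{n}0.png",env.read_camera(n)); print(n,env.camera_model(n))
E
```

```text
pics
{'clock': 0.0, 'joint_pos': array([-1.45363419e+00,  3.13994643e-01,  4.49745606e-02,  1.30360441e+00,
       -2.31926201e-05,  1.43118499e+00]), 'qvel': array([ 0.00054378, -0.00258416, -0.00031241, -0.00106751,  0.00102019,
       -0.00215044]), 'tau': array([-2.75249258e-03, -4.80628073e+01,  2.98531759e+01,  1.90891419e-02,
       -3.90704108e-04,  2.91028215e-06]), 'tcp_pos': array([ 0.14593504, -0.55556554,  0.19121041]), 'orientation': array([ 0.09053297, -0.09053485,  0.70193322, -0.70064041]), 'wrist_force': array([ 0.04862651,  0.68946579, -0.62580233]), 'ft_torque': array([ 0.02540178,  0.02297263, -0.03180618]), 'finger_gap': 0.0854371277821096}
side {'fx': 521.3598643943792, 'fy': 521.3598643943792, 'cx': 333.45939180375007, 'cy': 241.41138730140094, 'distortion': array([-0.10361076,  0.        ,  0.        ,  0.        ,  0.        ]), 'R': array([[-0.97675185, -0.21436482, -0.00188237],
       [-0.16701732,  0.76645934, -0.62019779],
       [ 0.13439135, -0.60546495, -0.78444322]]), 't': array([0.46364015, 0.12744742, 1.31322763])}
top {'fx': 441.90673923241326, 'fy': 441.90673923241326, 'cx': 323.9149874626307, 'cy': 240.50620111745738, 'distortion': array([0.03505206, 0.        , 0.        , 0.        , 0.        ]), 'R': array([[-0.01339265, -0.99983566, -0.01221874],
       [-0.99074714,  0.01491947, -0.13489816],
       [ 0.13505829,  0.01029904, -0.99078413]]), 't': array([0.01921785, 0.50706774, 1.10537844])}
```

View pics/side0.png

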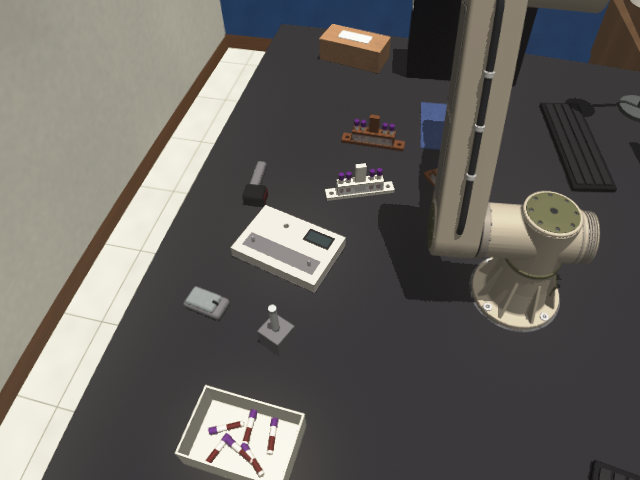

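View pics/top0.png

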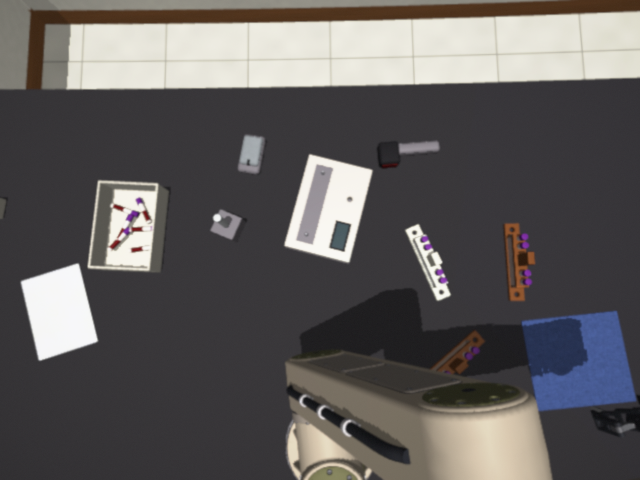

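The side and top pictures show:
- **White rack:** about (432,262) in top and (360,185) in side.
- **Reader:** about (330,208) in top and (288,246) in side.
- **Stylus:** about (217,218) in top and (272,312) in side.
- **Brown look-alikes:** about (517,262) and (460,355) in top.

I'll zoom in on these next.

```bash
python3 - <<'E'
import cv2,numpy as np
t=cv2.imread("pics/top0.png"); s=cv2.imread("pics/side0.png")
def crop(im,x,y,w,h,k,n):
    cv2.imwrite(n,cv2.resize(im[y:y+h,x:x+w],None,fx=k,fy=k,interpolation=cv2.INTER_CUBIC))
crop(t,275,145,190,160,4,"pics/t_a.png")
crop(s,220,150,190,145,4,"pics/s_a.png")
a=cv2.resize(t[195:255,195:265],None,fx=5.5,fy=5.5,interpolation=cv2.INTER_CUBIC)
b=cv2.resize(s[295:355,240:310],None,fx=5.5,fy=5.5,interpolation=cv2.INTER_CUBIC)
cv2.imwrite("pics/sty.png",np.hstack([a,b]))
E
```

```text
(no output)
```

View pics/t_a.png

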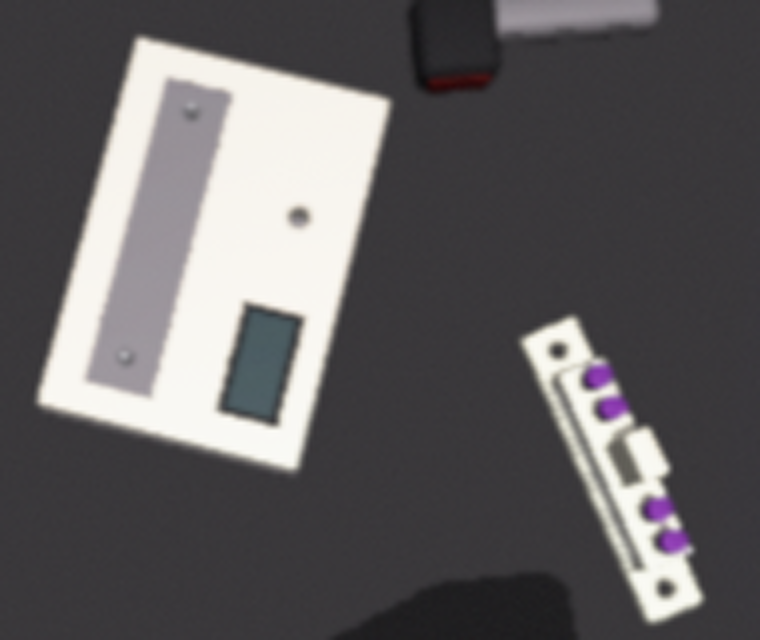

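View pics/s_a.png

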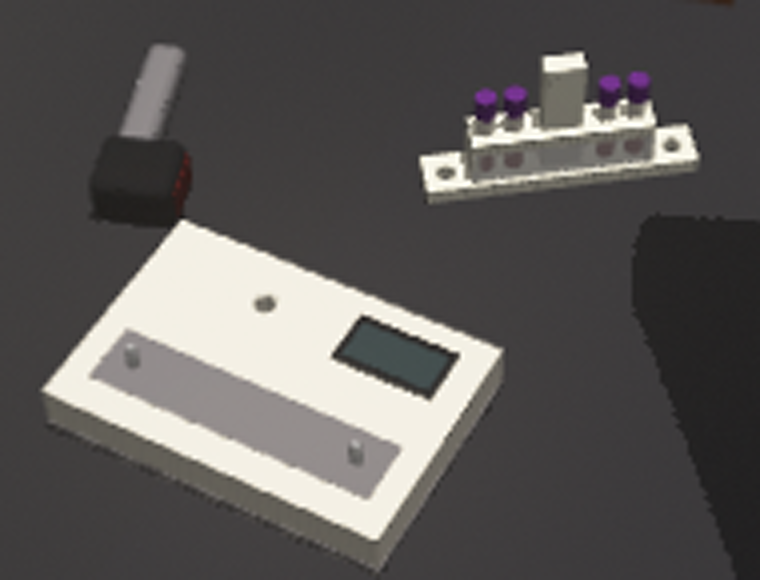

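View pics/sty.png

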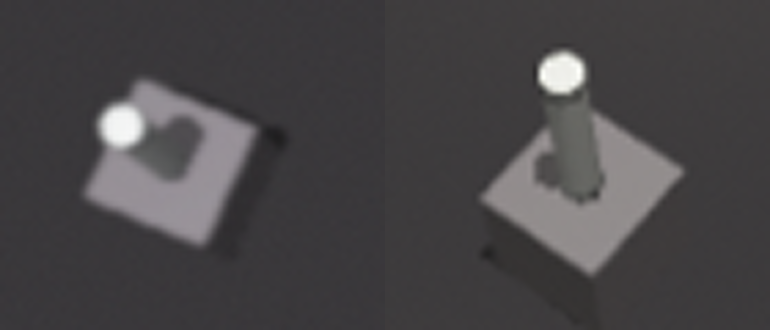

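```bash
cat > h.py <<'E'
import numpy as np, cv2
from scipy.optimize import least_squares
from workcell import env
C={n:env.camera_model(n) for n in("side","top")}
def proj(n,P):
    c=C[n];K=np.array([[c['fx'],0,c['cx']],[0,c['fy'],c['cy']],[0,0,1.]])
    return cv2.projectPoints(np.float64(P).reshape(-1,1,3),cv2.Rodrigues(c['R'])[0],c['t'],K,c['distortion'])[0].reshape(-1,2)
def orig(p,off,k): return (np.float64(p)+.5)/k-.5+np.float64(off)
def W(q,L):
    L=np.float64(L);c,s=np.cos(q[2]),np.sin(q[2])
    return np.c_[q[0]+c*L[:,0]-s*L[:,1],q[1]+s*L[:,0]+c*L[:,1],L[:,2]]
E
cat > fit.py <<'E'
from h import *
def fit(name,obs,q0,extra=0):
    f=lambda q:np.concatenate([(proj(n,W(q,[l(q) if callable(l) else l for l in L]))-orig(p,o,k)).ravel() for n,L,p,o,k in obs])
    for sel in (obs,)+tuple([o] for o in obs):
        g=lambda q:np.concatenate([(proj(n,W(q,[l(q) if callable(l) else l for l in L]))-orig(p,o,k)).ravel() for n,L,p,o,k in sel])
        r=least_squares(g,q0); print(name,[o[0] for o in sel],r.x.round(4)); print(r.fun.reshape(-1,2).round(2).tolist())
D=[(.125,.085,.04),(.125,-.085,.04),(-.125,-.085,.04),(-.125,.085,.04)]
d=lambda dx,dy,z:(lambda q:(q[3]+dx,q[4]+dy,z))
tp=[(136,38),(390,100),(297,471),(38,405),(299,216),(192,108),(125,354)]
sp=[(43,393),(182,220),(503,350),(377,545),(264,303),(131,346),(355,444)]
L=D+[d(.035,-.085,.04),d(.084,0,.058),d(-.084,0,.058)]
fit("reader",[("top",L,tp,(275,145),4),("side",L,sp,(220,150),4)],[.6,0,-.2,0,.04])
F=lambda y:[(.1,.018,.012),(.1,-.018,.012),(-.1,-.018,.012),(-.1,.018,.012),(.084,0,.012),(-.084,0,.012),(0,0,.108)]
tp=[(520,340),(575,317),(703,601),(648,623),(558,350),(665,588),(647,454)]
sp=[(430,192),(420,157),(688,127),(697,160),(446,173),(672,145),(565,62)]
fit("rack",[("top",F(0),tp,(275,145),4),("side",F(0),sp,(220,150),4)],[.5,-.2,.4])
st=[("top",[(0,0,.15)],[(121,126)],(195,195),5.5),("side",[(0,0,.15)],[(176,73)],(240,295),5.5)]
fit("stylus",st,[.55,.2,0])
S=[(-.03,.03,.06),(-.03,-.03,.06),(.03,-.03,.06),(.03,.03,.06)]
fit("stand",[("top",S,[(83,193),(205,245),(260,128),(140,77)],(195,195),5.5),("side",S,[(209,274),(299,172),(213,108),(96,199)],(240,295),5.5)],[.55,.2,0.2])
E
python3 fit.py
```

```text
reader ['top', 'side'] [ 5.946e-01 -5.000e-04 -2.670e-01  9.000e-04  3.740e-02]
[[0.22, -0.29], [-0.5, -0.32], [-0.57, -0.86], [-0.13, -0.87], [0.06, -0.49], [-0.23, -1.1], [-0.15, -0.24], [0.41, -0.06], [0.54, 0.23], [0.65, 0.22], [0.91, -0.69], [0.63, -0.03], [0.44, 0.29], [0.75, -0.01]]
reader ['top'] [ 0.593  -0.0011 -0.2648  0.0008  0.0377]
[[0.35, 0.32], [-0.34, 0.17], [-0.2, -0.29], [0.19, -0.17], [0.16, 0.06], [-0.19, -0.5], [0.03, 0.42]]
reader ['side'] [ 5.961e-01  2.000e-04 -2.696e-01  1.100e-03  3.690e-02]
[[-0.23, -0.09], [0.07, 0.27], [0.05, 0.43], [0.1, -0.53], [0.1, -0.11], [-0.14, 0.14], [0.04, -0.04]]
rack ['top', 'side'] [ 0.4517 -0.2561  0.3791]
[[0.71, -0.71], [-0.48, -0.15], [-0.42, -0.37], [0.48, -0.49], [-0.02, -0.26], [0.04, -0.24], [-0.17, -0.35], [-0.06, 0.35], [0.53, 0.21], [0.26, -0.21], [0.88, 0.19], [0.43, -0.04], [0.39, 0.21], [0.37, 0.22]]
rack ['top'] [ 0.4507 -0.256   0.3794]
[[0.68, -0.35], [-0.51, 0.21], [-0.43, -0.01], [0.48, -0.12], [-0.05, 0.1], [0.03, 0.13], [-0.19, 0.04]]
rack ['side'] [ 0.4529 -0.2564  0.378 ]
[[-0.47, 0.18], [0.15, 0.04], [-0.12, -0.32], [0.47, 0.08], [0.03, -0.2], [-0.01, 0.1], [-0.04, 0.08]]
stylus ['top', 'side'] [0.5512 0.2609 0.    ]
[[-0.13, -0.71], [0.65, 0.09]]
stylus ['top'] [0.5495 0.2606 0.    ]
[[0.0, 0.0]]
stylus ['side'] [0.5526 0.261  0.    ]
[[0.0, 0.0]]
stand ['top', 'side'] [ 0.55    0.2604 -0.4491]
[[0.03, -0.05], [-0.93, 0.36], [-0.36, 0.42], [0.34, -0.06], [0.08, 0.62], [1.22, 0.56], [-2.72, -1.88], [0.95, -0.51]]
stand ['top'] [ 0.5504  0.2599 -0.4241]
[[0.4, 0.17], [-0.3, 0.05], [-0.27, -0.13], [0.18, -0.08]]
stand ['side'] [ 0.5495  0.2611 -0.4726]
[[-0.25, 0.95], [1.36, 1.22], [-2.19, -1.66], [1.04, -0.62]]
```

```bash
cat > go.py <<'E'
import sys
from h import *
from scipy.spatial.transform import Rotation as Ro
def tool():
    s=env.get_state(); w,x,y,z=s['orientation']; return s,Ro.from_quat([x,y,z,w]).as_matrix()
def plan(x,y,z,jaw=None,sgn=1):
    """target TCP (m); jaw: world direction angle (rad) of jaw axis (mod pi)"""
    s,R=tool(); d=R.T@(np.array([x,y,z])-s['tcp_pos'])*1000
    out="shift %s mm"%d.round(2)
    if jaw is not None:
        t=R.T@np.array([np.cos(jaw),np.sin(jaw),0]); a=np.degrees(np.arctan2(t[0],t[2])); a=(a+90)%180-90
        out+=" spin %.2f (or +-180)"%a
    print(out,"| tcp",s['tcp_pos'].round(4),"j6 %.2f"%s['joint_pos'][5],"F",s['wrist_force'].round(2),"gap %.4f t %.2f"%(s['finger_gap'],s['clock'])); 
    print("tool down tilt", np.degrees(np.arccos(-R[2,1])).round(2),"jaw ang",np.arctan2(R[1,2],R[0,2]).round(4))
if __name__=="__main__": plan(*[float(eval(a,{"pi":np.pi})) for a in sys.argv[1:]])
E
python3 go.py .4517 -.2561 .192 .379+pi/2; python3 -c "
from go import *
print(tool()[1].round(3))"
```

```text
shift [-3.7178e+02 -2.9000e-01 -2.1203e+02] mm spin -7.00 (or +-180) | tcp [ 0.146  -0.5556  0.1913] j6 1.43 F [0.23 0.62 0.38] gap 0.0853 t 0.10
tool down tilt 0.1 jaw ang -1.314
[[-0.967 -0.     0.254]
 [-0.254  0.002 -0.967]
 [-0.    -1.    -0.002]]
```

```bash
python3 -m inch '[[[-15,0,-9,-1],[-50,0,-29,-2],[-92,0,-53,-3],[-134,0,-77,-4],[-176,0,-101,-5],[-218,0,-125,-6],[-260,0,-148,-7],[-302,0,-172,-7],[-340,0,-194,-7],[-371.8,0,-212,-7]]]' 60 20; python3 -m inch '[[[0,0,0,0],[0,0,0,0]]]'; python3 go.py .4517 -.2561 .066 .379+pi/2; python3 - <<'E'
from h import *
a=env.read_camera("top");b=env.read_camera("side")
cv2.imwrite("pics/t1.png",a);cv2.imwrite("pics/s1.png",b)
k=3
A=cv2.resize(a[190:330,370:500],None,fx=k,fy=k,interpolation=cv2.INTER_CUBIC);B=cv2.resize(b[100:240,300:430],None,fx=k,fy=k,interpolation=cv2.INTER_CUBIC)
cv2.imwrite("pics/1.png",np.hstack([A,B]))
E
```

```text
clock: 1.1
tcp_pos: [0.453, -0.2535, 0.1921]
orientation: [0.134, -0.134, 0.694, -0.694]
wrist_force: [0.2, 0.5, -0.4]
finger_gap: 0.0599
clock: 1.3
tcp_pos: [0.4519, -0.2551, 0.1918]
orientation: [0.134, -0.135, 0.694, -0.694]
wrist_force: [0.0, -0.2, -0.2]
finger_gap: 0.0599
shift [  0.5  125.82   0.86] mm spin 0.18 (or +-180) | tcp [ 0.4519 -0.2551  0.1918] j6 2.09 F [ 0.04 -0.23 -0.23] gap 0.0599 t 1.30
tool down tilt 0.05 jaw ang -1.1886
```

View pics/1.png

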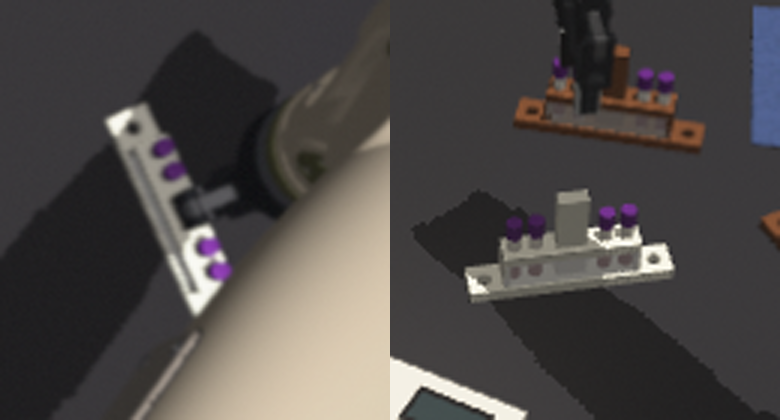

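The gripper stands over the white rack's handle, with a finger at about (190,207) in the top crop. I'll descend and grip.

```bash
python3 -m inch '[[[0,20,0.5,0.2],[0.5,50,0.8,0.2],[0.5,80,0.8,0.2],[0.5,105,0.8,0.2],[0.5,118,0.8,0.2],[0.5,124,0.8,0.2],[0.5,126,0.8,0.2],[0.5,126,0.8,0.2]]]' && python3 -m inch '[[[0,0,0,0],[0,0,0,0],[0,0,0,0],[0,0,0,0],[0,0,0,0],[0,0,0,0]]]' 5 60; python3 go.py .4517 -.2561 .066 .379+pi/2
```

```text
clock: 2.2
tcp_pos: [0.4516, -0.2584, 0.0666]
orientation: [-0.132, 0.131, -0.695, 0.695]
wrist_force: [-0.0, 0.1, 0.9]
finger_gap: 0.06
clock: 2.8
tcp_pos: [0.452, -0.2579, 0.0669]
orientation: [-0.132, 0.132, -0.694, 0.695]
wrist_force: [-1.3, 1.9, 5.8]
finger_gap: 0.0125
shift [-0.35  0.93 -1.75] mm spin -0.19 (or +-180) | tcp [ 0.452  -0.2579  0.0669] j6 2.09 F [-1.33  1.92  5.79] gap 0.0125 t 2.80
tool down tilt 0.07 jaw ang -1.1951
```

```bash
python3 -m inch '[[[0,0,0,0],[0,-5,0,0],[0,-20,0,0],[0,-45,0,0],[0,-70,0,0],[0,-88,0,0],[0,-95,0,0],[0,-95,0,0]]]'; python3 - <<'E'
from go import *
for q in ([.5946,-.0005,-.267,.0009,.0374],[.593,-.0011,-.2648,.0008,.0377],[.5961,.0002,-.2696,.0011,.0369]):
    c,s=np.cos(q[2]),np.sin(q[2]); print("dock",q[0]+c*q[3]-s*q[4],q[1]+s*q[3]+c*q[4])
plan(.6054,.0353,.1612,1.304)
print(env.get_state()['joint_pos'].round(3))
E
```

```text
clock: 3.6
tcp_pos: [0.452, -0.2579, 0.1616]
orientation: [-0.132, 0.132, -0.694, 0.695]
wrist_force: [-1.0, 0.1, -1.7]
finger_gap: 0.0125
dock 0.6053356859861844 0.03533734150862818
dock 0.6036388183050956 0.03507658835588513
dock 0.6069884292313952 0.035474099689048
shift [-250.23    0.34 -216.52] mm spin 36.80 (or +-180) | tcp [ 0.452  -0.2579  0.1616] j6 2.09 F [-1.    0.14 -1.68] gap 0.0125 t 3.60
tool down tilt 0.08 jaw ang -1.1953
[-0.673  0.218 -0.156  1.195 -0.     2.093]
```

```bash
python3 -m inch '[[[-5,0,-5,-3],[-20,0,-17,-10],[-40,0,-35,-18],[-62,0,-54,-26],[-84,0,-73,-34],[-106,0,-92,-42],[-128,0,-111,-50],[-150,0,-130,-58],[-172,0,-149,-66],[-190,0,-165,-74]]]';python3 -m inch '[[[0,0,0,-5],[0,0,0,-12],[0,0,0,-20],[0,0,0,-28],[0,0,0,-36],[0,0,0,-44],[0,0,0,-52],[0,0,0,-59],[0,0,0,-65],[0,0,0,-69.2]]]'; python3 -m inch '[[[0,0,0,0],[0,0,0,0]]]'; python3 go.py .6054 .0353 .1612 1.304
```

```text
clock: 4.6
tcp_pos: [0.5674, -0.0328, 0.1591]
orientation: [-0.525, 0.525, -0.475, 0.473]
wrist_force: [-0.3, 0.1, -2.6]
finger_gap: 0.0126
clock: 5.6
tcp_pos: [0.5668, -0.0342, 0.1591]
orientation: [0.701, -0.701, 0.094, -0.092]
wrist_force: [0.4, -0.3, -2.3]
finger_gap: 0.0127
clock: 5.8
tcp_pos: [0.5672, -0.0343, 0.1598]
orientation: [0.701, -0.701, 0.095, -0.094]
wrist_force: [0.6, -0.0, -2.1]
finger_gap: 0.0122
shift [18.37 -1.44 77.26] mm spin -0.11 (or +-180) | tcp [ 0.5672 -0.0343  0.1598] j6 0.07 F [ 0.56 -0.04 -2.1 ] gap 0.0122 t 5.80
tool down tilt 0.12 jaw ang 1.3022
```

```bash
python3 -m inch '[[[2,0,8,0],[7,0,28,0],[12,0,50,0],[16,0,68,0],[18.4,0,77.3,0],[18.4,0,77.3,0],[18.4,0,77.3,0],[18.4,0,77.3,0],[18.4,0,77.3,0]]]'; python3 go.py .6054 .0353 .1612 1.304;  python3 - <<'E'
from h import *
a=env.read_camera("top");b=env.read_camera("side")
cv2.imwrite("pics/t2.png",a);cv2.imwrite("pics/s2.png",b)
cv2.imwrite("pics/2t.png",cv2.resize(a[120:290,260:450],None,fx=4,fy=4,interpolation=cv2.INTER_CUBIC));cv2.imwrite("pics/2s.png",cv2.resize(b[150:300,200:370],None,fx=4,fy=4,interpolation=cv2.INTER_CUBIC))
E
```

```text
clock: 6.7
tcp_pos: [0.6057, 0.0345, 0.1612]
orientation: [-0.701, 0.701, -0.094, 0.094]
wrist_force: [0.2, -0.4, -2.4]
finger_gap: 0.0123
shift [-0.53 -0.05  0.67] mm spin -0.06 (or +-180) | tcp [0.6057 0.0345 0.1612] j6 0.19 F [ 0.16 -0.39 -2.38] gap 0.0123 t 6.70
tool down tilt 0.02 jaw ang 1.3029
```

View pics/2t.png

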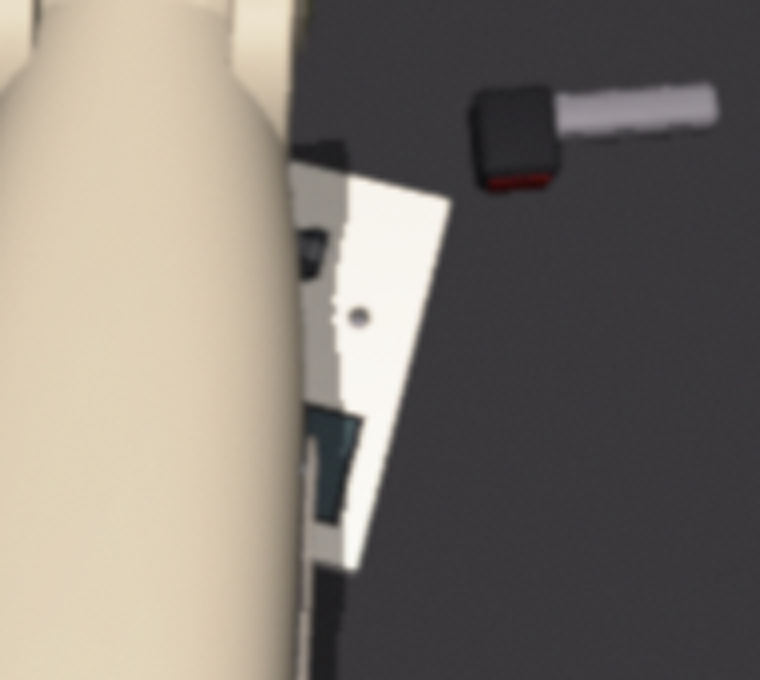

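View pics/2s.png

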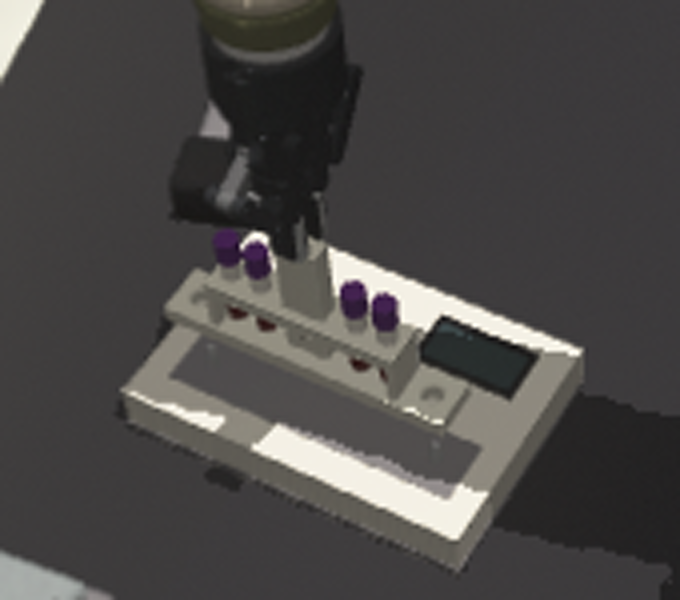

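```bash
python3 - <<'E'
from h import *
b=cv2.imread("pics/s2.png")
b=cv2.convertScaleAbs(b,alpha=1.4)
cv2.imwrite("pics/2z.png",cv2.resize(b[205:267,235:325],None,fx=8.5,fy=8.5,interpolation=cv2.INTER_CUBIC))
E
```

```text
(no output)
```

View pics/2z.png

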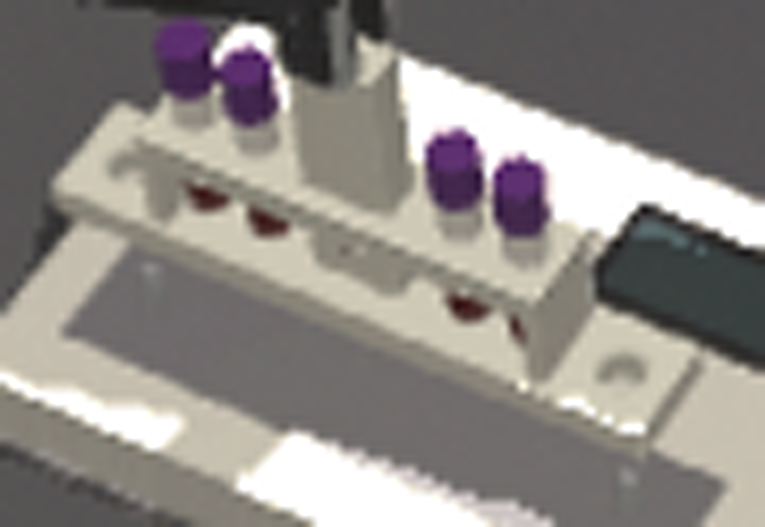

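```bash
python3 - <<'E'
from h import *
L=np.array([(-.1,-.018,.012),(-.1,.018,.012),(.1,.018,.012),(.1,-.018,.012),(-.084,0,.012),(.055,0,.083),(.034,0,.083),(-.034,0,.083),(-.055,0,.083)])
p=orig([(698,357),(640,437),(55,185),(118,103),(623,370),(186,33),(250,60),(455,143),(520,170)],(235,205),8.5)
for zf in (0,1):
    f=lambda q:(proj("side",W(q,L+[0,0,q[3] if zf else .0943]))-p).ravel()
    r=least_squares(f,[.6,.03,-.26,.0943]);print(r.x.round(4),r.fun.reshape(-1,2).round(2).tolist())
E
```

```text
[ 0.6072  0.0332 -0.2743  0.0943] [[0.35, -1.07], [-0.13, -0.04], [-0.11, -0.3], [0.43, -0.17], [-0.18, 0.12], [-0.0, 0.27], [-0.22, 0.14], [-0.06, 0.5], [-0.04, 0.53]]
[ 0.6062  0.0359 -0.2751  0.0977] [[0.47, -1.0], [-0.06, 0.06], [-0.24, -0.34], [0.34, -0.24], [-0.1, 0.2], [-0.08, 0.18], [-0.27, 0.07], [-0.05, 0.48], [0.0, 0.52]]
```

```bash
python3 go.py .6056 .0358 .1292 1.307
```

```text
shift [-0.54 32.01  1.05] mm spin -0.23 (or +-180) | tcp [0.6058 0.0346 0.1612] j6 0.19 F [-0.23 -0.68 -1.6 ] gap 0.0124 t 6.80
tool down tilt 0.01 jaw ang 1.3031
```

```bash
python3 -m inch '[[[-0.3,6,0.6,-0.2],[-0.5,14,1,-0.2],[-0.5,22,1,-0.2],[-0.5,28,1,-0.2],[-0.5,31,1,-0.2],[-0.5,31,1,-0.2],[-0.5,31,1,-0.2],[-0.5,31,1,-0.2]]]'; python3 go.py .6056 .0358 .1292 1.307;  python3 - <<'E'
from h import *
b=env.read_camera("side")
cv2.imwrite("pics/s3.png",b)
b=cv2.convertScaleAbs(b,alpha=1.4)
cv2.imwrite("pics/3z.png",cv2.resize(b[205:275,230:325],None,fx=8,fy=8,interpolation=cv2.INTER_CUBIC))
E
```

```text
clock: 7.6
tcp_pos: [0.6061, 0.0363, 0.1305]
orientation: [-0.701, 0.701, -0.093, 0.093]
wrist_force: [-0.6, -0.3, -2.8]
finger_gap: 0.0124
shift [-0.38  1.28 -0.65] mm spin 0.03 (or +-180) | tcp [0.6061 0.0363 0.1305] j6 0.19 F [-0.59 -0.3  -2.8 ] gap 0.0124 t 7.60
tool down tilt 0.05 jaw ang 1.3075
```

View pics/3z.png

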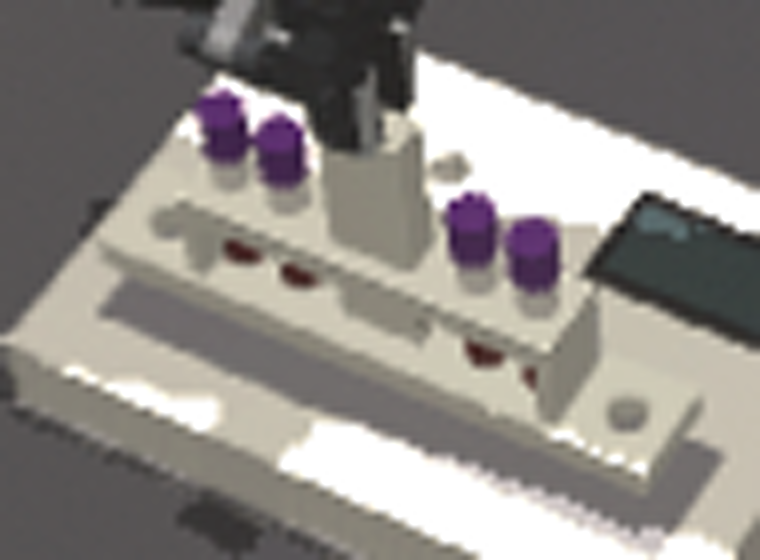

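```bash
python3 - <<'E'
from h import *
L=np.array([(-.1,-.018,.012),(-.1,.018,.012),(.1,.018,.012),(-.084,0,.012),(.084,0,.012),(.055,0,.083),(.034,0,.083),(-.034,0,.083),(-.055,0,.083)])
p=orig([(703,400),(648,470),(103,240),(628,413),(172,222),(222,104),(282,130),(472,207),(535,232)],(230,205),8)
for zf in (0,1):
    f=lambda q:(proj("side",W(q,L+[0,0,q[3] if zf else .0636]))-p).ravel()
    r=least_squares(f,[.6,.03,-.26,.0943],loss='soft_l1',f_scale=.3);print(r.x.round(4),(r.fun.reshape(-1,2)*8).round(1).tolist())
q=[.6070,.0355,-.2696]
print((proj("side",W(q,L+[0,0,.0636]))-[230,205]+.5)*8-.5)
q=r.x
E
```

```text
[ 0.6073  0.0349 -0.2609  0.0943] [[-0.7, -11.0], [-1.7, 2.5], [-2.4, 0.4], [1.1, -1.6], [0.9, -2.6], [1.4, 1.8], [-0.5, -0.4], [1.9, 1.3], [-0.4, 1.2]]
[ 0.6068  0.0362 -0.2616  0.0652] [[-0.4, -10.6], [-1.5, 3.0], [-2.8, 0.2], [1.4, -1.2], [0.6, -2.7], [1.2, 1.5], [-0.7, -0.6], [1.9, 1.3], [-0.3, 1.2]]
[[701.82481627 392.72166186]
 [644.91114364 475.93839678]
 [101.9723853  239.82859701]
 [628.40948609 414.6176628 ]
 [174.47353763 219.32526666]
 [224.59077665 106.3070344 ]
 [282.35327852 130.48173169]
 [473.76596784 210.56934102]
 [534.23434446 235.86244041]]
```

Rack and dock agree within about 0.7 mm in this view, so I'll lower it in stages and watch the force.

```bash
python3 -m inch '[[[0,2,0,0],[0,5,0,0],[0,8,0,0],[0,10,0,0],[0,10,0,0]]]'; python3 -m inch '[[[0,2,0,0],[0,5,0,0],[0,8,0,0],[0,10,0,0],[0,10,0,0],[0,10,0,0]]]'
```

```text
clock: 8.15
tcp_pos: [0.6054, 0.0364, 0.1195]
orientation: [-0.701, 0.701, -0.093, 0.092]
wrist_force: [-0.3, 0.7, -2.2]
finger_gap: 0.0123
clock: 8.75
tcp_pos: [0.6058, 0.0364, 0.11]
orientation: [-0.701, 0.701, -0.093, 0.093]
wrist_force: [0.1, 0.9, -1.7]
finger_gap: 0.0124
```

No contact force, so the pegs are in the holes. I'll set it down.

```bash
python3 -m inch '[[[0,0.8,0,0],[0,1.6,0,0],[0,2.4,0,0],[0,3,0,0],[0,3,0,0],[0,3,0,0]]]'; python3 -m inch '[[[0,0.4,0,0],[0,0.8,0,0],[0,0.8,0,0],[0,0.8,0,0]]]'; python3 - <<'E'
from h import *
b=env.read_camera("side")
cv2.imwrite("pics/s4.png",b)
b=cv2.convertScaleAbs(b,alpha=1.4)
cv2.imwrite("pics/4z.png",cv2.resize(b[205:275,230:325],None,fx=8,fy=8,interpolation=cv2.INTER_CUBIC))
E
```

```text
clock: 9.35
tcp_pos: [0.6058, 0.0364, 0.1071]
orientation: [-0.701, 0.701, -0.093, 0.093]
wrist_force: [-0.7, -0.5, -2.5]
finger_gap: 0.0121
clock: 9.75
tcp_pos: [0.6058, 0.0363, 0.107]
orientation: [-0.701, 0.701, -0.093, 0.093]
wrist_force: [-3.3, 0.2, 4.6]
finger_gap: 0.0127
```

View pics/4z.png

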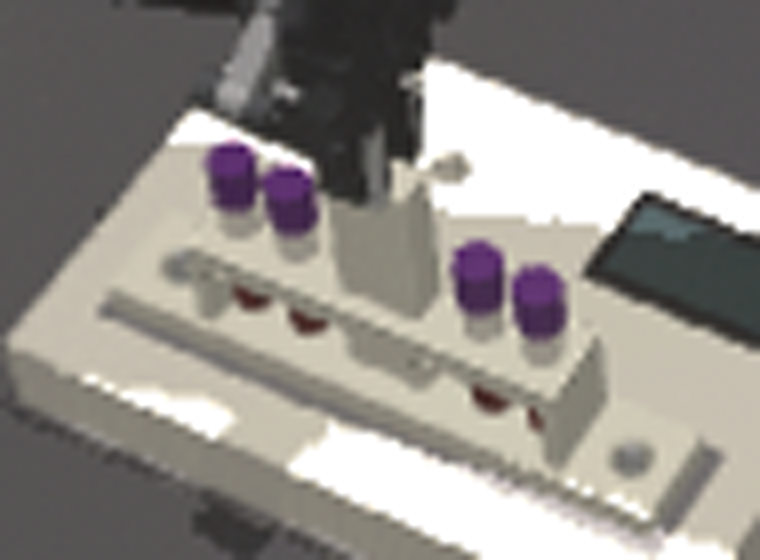

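The rack is down: contact came at TCP z 0.107 as predicted, and steel shows in the holes at (632,457) and (183,265). I'll release and retreat.

```bash
python3 -m inch '[[[0,0,0,0],[0,0,0,0],[0,0,0,0],[0,0,0,0],[0,0,0,0]]]' 50; python3 -m inch '[[[0,-3,0,0],[0,-15,0,0],[0,-45,0,0],[0,-90,0,0],[0,-120,0,0],[0,-130,0,0],[0,-130,0,0]]]';  python3 go.py .551 .2605 .240 1.304 ; python3 -c "
from h import *; print(env.get_state()['joint_pos'].round(3))"
```

```text
clock: 10.3
tcp_pos: [0.6058, 0.0364, 0.1061]
orientation: [-0.701, 0.701, -0.093, 0.093]
wrist_force: [0.5, -0.1, -0.2]
finger_gap: 0.0499
clock: 11.0
tcp_pos: [0.6071, 0.0363, 0.2388]
orientation: [0.701, -0.701, 0.091, -0.094]
wrist_force: [0.9, -0.4, -0.8]
finger_gap: 0.05
shift [-112.47   -1.57  201.89] mm spin 0.20 (or +-180) | tcp [0.6071 0.0363 0.2388] j6 0.19 F [ 0.89 -0.36 -0.78] gap 0.0500 t 11.00
tool down tilt 0.26 jaw ang 1.3075
[-0.072  0.37   0.24   1.436 -0.     0.191]
```

```bash
python3 -m inch '[[[-5,0,8,0],[-18,0,32,0],[-36,0,65,0],[-56,0,100,0],[-75,0,135,0],[-94,0,168,0],[-107,0,192,0],[-112.5,0,201.9,0],[-112.5,0,201.9,0],[-112.5,0,201.9,0]]]' ; python3 -m inch '[[[0,0,0,0],[0,0,0,0]]]';python3 go.py .551 .2605 .086 1.304; python3 - <<'E'
from h import *
a=env.read_camera("top");b=env.read_camera("side")
cv2.imwrite("pics/t5.png",a);cv2.imwrite("pics/s5.png",b)
cv2.imwrite("pics/5.png",np.hstack([cv2.resize(a[140:270,190:390],(400,260)),cv2.resize(b[190:350,220:380],(400,400))[:260]]) if 0 else np.hstack([cv2.resize(a[140:290,190:390],(400,300),interpolation=cv2.INTER_CUBIC),cv2.resize(b[200:350,200:400],(400,300),interpolation=cv2.INTER_CUBIC)]))
E
```

```text
clock: 12.0
tcp_pos: [0.5494, 0.2599, 0.2352]
orientation: [-0.701, 0.701, -0.093, 0.092]
wrist_force: [-0.5, -0.7, -0.4]
finger_gap: 0.0499
clock: 12.2
tcp_pos: [0.5502, 0.2593, 0.2361]
orientation: [-0.701, 0.701, -0.094, 0.094]
wrist_force: [-0.3, 0.3, -0.4]
finger_gap: 0.0501
shift [  0.45 150.15   1.46] mm spin 0.09 (or +-180) | tcp [0.5502 0.2593 0.2361] j6 0.57 F [-0.31  0.29 -0.42] gap 0.0501 t 12.20
tool down tilt 0.02 jaw ang 1.3055
```

View pics/5.png

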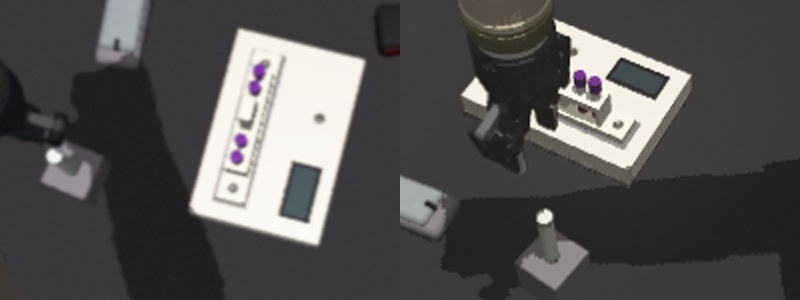

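The rack stands on the reader with the peg tops showing in its holes, at (265,64) and (232,187) in the top half. I'll descend to the stylus.

```bash
python3 -m inch '[[[0.2,15,0.5,0],[0.4,50,1.2,0],[0.4,90,1.2,0],[0.4,120,1.2,0],[0.4,138,1.2,0],[0.4,147,1.2,0],[0.4,150,1.2,0],[0.4,150,1.2,0],[0.4,150,1.2,0]]]' ; python3 go.py .551 .2605 .086 1.304; python3 -m inch '[[[0,0,0,0],[0,0,0,0],[0,0,0,0],[0,0,0,0],[0,0,0,0],[0,0,0,0]]]' 5 60; python3 go.py .551 .2605 .086 1.304
```

```text
clock: 13.2
tcp_pos: [0.5515, 0.2618, 0.0876]
orientation: [0.701, -0.701, 0.092, -0.094]
wrist_force: [-0.8, 0.0, 0.1]
finger_gap: 0.0501
shift [-0.1   1.64 -1.41] mm spin 0.19 (or +-180) | tcp [0.5515 0.2618 0.0876] j6 0.58 F [-0.78  0.01  0.07] gap 0.0501 t 13.20
tool down tilt 0.13 jaw ang 1.3073
clock: 13.8
tcp_pos: [0.5511, 0.2617, 0.0873]
orientation: [0.701, -0.701, 0.092, -0.093]
wrist_force: [-0.5, -0.5, 5.5]
finger_gap: 0.0161
shift [ 0.24  1.26 -1.13] mm spin 0.19 (or +-180) | tcp [0.5511 0.2617 0.0873] j6 0.58 F [-0.5  -0.54  5.46] gap 0.0161 t 13.80
tool down tilt 0.1 jaw ang 1.3074
```

```bash
python3 -m inch '[[[0,-5,0,0],[0,-20,0,0],[0,-45,0,0],[0,-80,0,0],[0,-115,0,0],[0,-145,0,0],[0,-165,0,0],[0,-172,0,0],[0,-172,0,0],[0,-172,0,0]]]'; python3 - <<'E'
from go import *
for q in ([.5946,-.0005,-.267,.0009,.0374],[.593,-.0011,-.2648,.0008,.0377],[.5961,.0002,-.2696,.0011,.0369]):
    a=W(q,[(q[3]+.035,q[4]-.085,.04)]);print(a.round(4))
plan(.6260,-.0558,.259,1.304)
a=env.read_camera("top");b=env.read_camera("side")
cv2.imwrite("pics/6.png",np.hstack([cv2.resize(a[140:290,190:390],(400,300),interpolation=cv2.INTER_CUBIC),cv2.resize(b[150:300,200:400],(400,300),interpolation=cv2.INTER_CUBIC)]))
E
```

```text
clock: 14.8
tcp_pos: [0.5499, 0.2615, 0.2567]
orientation: [-0.701, 0.701, -0.094, 0.092]
wrist_force: [-0.2, -0.7, -1.2]
finger_gap: 0.0158
[[ 0.6167 -0.0559  0.04  ]]
[[ 0.6152 -0.0561  0.04  ]]
[[ 0.6181 -0.0558  0.04  ]]
shift [ 156.04   -2.2  -286.57] mm spin 0.20 (or +-180) | tcp [0.5499 0.2615 0.2567] j6 0.58 F [-0.24 -0.69 -1.23] gap 0.0158 t 14.80
tool down tilt 0.13 jaw ang 1.3075
```

View pics/6.png

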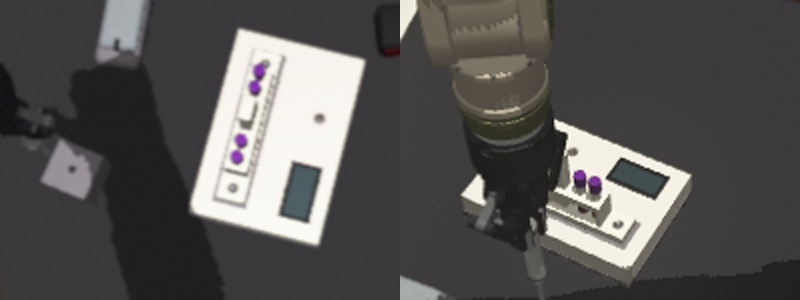

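```bash
python3 go.py .6168 -.0548 .2567 1.304; 
```

```text
shift [ 1.4715e+02 -1.7000e-01 -2.8780e+02] mm spin 0.20 (or +-180) | tcp [0.5496 0.2614 0.2564] j6 0.58 F [ 0.13  0.21 -1.31] gap 0.0162 t 14.90
tool down tilt 0.18 jaw ang 1.3074
```

```bash
python3 -m inch '[[[6,0,-12,0],[22,0,-42,0],[43,0,-83,0],[64,0,-125,0],[85,0,-166,0],[106,0,-207,0],[124,0,-243,0],[137,0,-269,0],[145,0,-284,0],[147.1,0,-287.8,0]]]';python3 -m inch '[[[0,0,0,0],[0,0,0,0],[0,0,0,0]]]'; python3 go.py .6168 -.0548 .1373 1.304 ; python3 - <<'E'
from h import *
a=env.read_camera("top");b=env.read_camera("side")
cv2.imwrite("pics/s7.png",b);cv2.imwrite("pics/t7.png",a)
cv2.imwrite("pics/7.png",np.hstack([cv2.resize(a[140:290,240:440],(400,300),interpolation=cv2.INTER_CUBIC),cv2.resize(b[130:280,200:400],(400,300),interpolation=cv2.INTER_CUBIC)]))
E
```

```text
clock: 15.9
tcp_pos: [0.6174, -0.0568, 0.2575]
orientation: [-0.701, 0.701, -0.094, 0.093]
wrist_force: [-0.2, -0.3, -0.8]
finger_gap: 0.0162
clock: 16.2
tcp_pos: [0.6174, -0.053, 0.2585]
orientation: [0.701, -0.701, 0.092, -0.092]
wrist_force: [-1.0, -1.1, -1.1]
finger_gap: 0.0161
shift [-7.0000e-02  1.2116e+02 -1.9300e+00] mm spin 0.32 (or +-180) | tcp [ 0.6174 -0.053   0.2585] j6 0.05 F [-0.98 -1.11 -1.14] gap 0.0161 t 16.20
tool down tilt 0.01 jaw ang 1.3096
```

View pics/7.png

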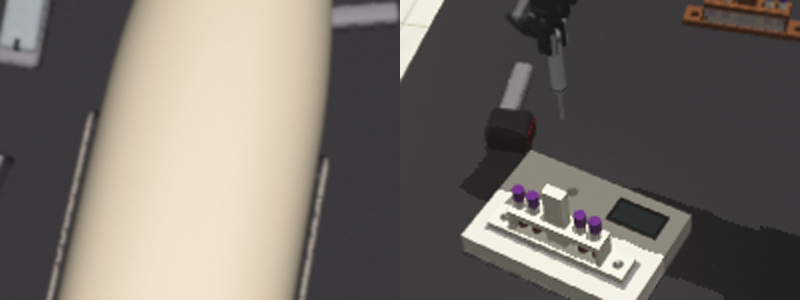

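The stylus hangs clear over the far side of the reader, with its tip at (562,118) in the picture and the hole at (572,191). I'll lower it to about 8 mm above the deck.

```bash
python3 -m inch '[[[0,10,-1,0.2],[0,35,-2,0.3],[0,65,-2,0.3],[0,95,-2,0.3],[0,115,-2,0.3],[0,127,-2,0.3],[0,132,-2,0.3],[0,132,-2,0.3],[0,132,-2,0.3]]]'; python3 go.py .6168 -.0548 .1253 1.304 ; python3 - <<'E'
from h import *
b=env.read_camera("side")
cv2.imwrite("pics/s8.png",b)
print(proj("side",[env.get_state()['tcp_pos']-[0,0,.0773]]))
b=cv2.convertScaleAbs(b,alpha=1.3)
cv2.imwrite("pics/8.png",cv2.resize(b[180:250,245:335],None,fx=8,fy=8,interpolation=cv2.INTER_CUBIC))
E
```

```text
clock: 17.2
tcp_pos: [0.6178, -0.0566, 0.1274]
orientation: [-0.701, 0.701, -0.094, 0.095]
wrist_force: [-0.4, -0.1, -0.2]
finger_gap: 0.0157
shift [-1.46  2.09  1.49] mm spin -0.09 (or +-180) | tcp [ 0.6178 -0.0566  0.1274] j6 0.05 F [-0.44 -0.09 -0.22] gap 0.0157 t 17.20
tool down tilt 0.11 jaw ang 1.3023
[[285.57339237 222.55141618]]
```

View pics/8.png

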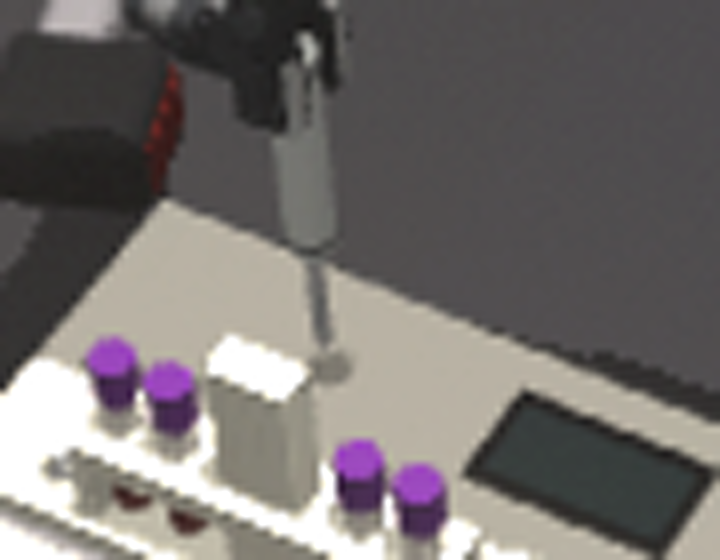

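```bash
cat > bp.py <<'E'
from h import *
def bp(n,p,z):
    return least_squares(lambda q:(proj(n,[[q[0],q[1],z]])-p).ravel(),[.6,0]).x
E
python3 - <<'E'
from bp import *
print(bp("side",orig((324,347),(245,180),8),.0501),bp("side",orig((264,303),(220,150),4),.04))
E
python3 go.py .6168 -.0548 .1253 1.304
```

```text
[ 0.61898542 -0.0552114 ] [ 0.61824001 -0.05537086]
shift [-1.61  2.29  1.48] mm spin -0.10 (or +-180) | tcp [ 0.618  -0.0566  0.1276] j6 0.05 F [ 0.24 -0.25 -1.55] gap 0.0157 t 17.25
tool down tilt 0.13 jaw ang 1.3023
```

```bash
python3 -m inch '[[[-0.8,0,0.3,0],[-0.8,2,0.3,0],[-0.8,5,0.3,0],[-0.8,8,0.3,0],[-0.8,10,0.3,0],[-0.8,10,0.3,0]]]' ; python3 -m inch '[[[0,2,0,0],[0,4,0,0],[0,7,0,0],[0,10,0,0],[0,10,0,0]]]' ; python3 - <<'E'
from h import *
b=env.read_camera("side")
print(env.get_state()['wrist_force'])
b=cv2.convertScaleAbs(b,alpha=1.3)
cv2.imwrite("pics/9.png",cv2.resize(b[180:250,245:335],None,fx=8,fy=8,interpolation=cv2.INTER_CUBIC))
E
```

```text
clock: 17.85
tcp_pos: [0.6159, -0.0559, 0.1157]
orientation: [-0.701, 0.701, -0.095, 0.094]
wrist_force: [-0.1, -0.8, -1.3]
finger_gap: 0.0158
clock: 18.35
tcp_pos: [0.6159, -0.0559, 0.1056]
orientation: [-0.701, 0.701, -0.095, 0.094]
wrist_force: [0.1, 0.5, -0.8]
finger_gap: 0.016
[ 0.43876131  0.26081034 -0.90206148]
```

View pics/9.png

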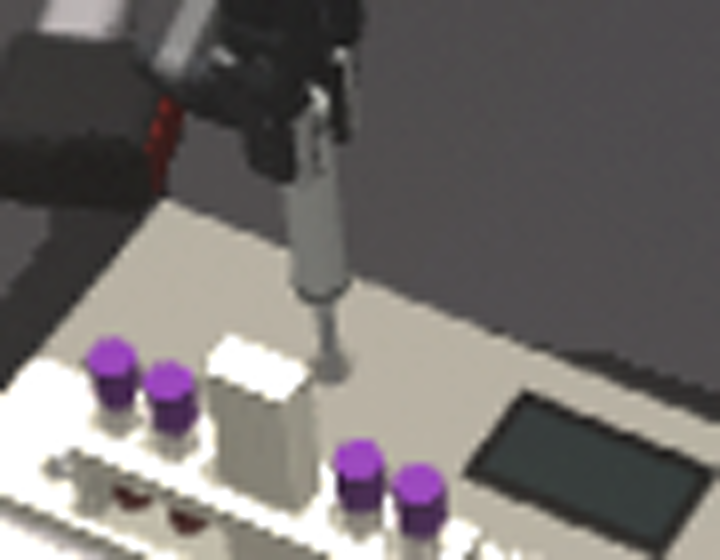

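The tip is inside the hole at (332,365) with no force. I'll go on down to the button.

```bash
python3 -m inch '[[[0,3,0,0],[0,6,0,0],[0,9,0,0],[0,10,0,0],[0,10,0,0]]]' ; python3 -m inch '[[[0,1,0,0],[0,2,0,0],[0,3,0,0],[0,4,0,0],[0,4,0,0],[0,4,0,0]]]';python3 -m inch '[[[0,1,0,0],[0,2,0,0],[0,2,0,0],[0,2,0,0]]]'
```

```text
clock: 18.9
tcp_pos: [0.6161, -0.0559, 0.0959]
orientation: [-0.701, 0.701, -0.095, 0.094]
wrist_force: [0.2, 0.3, -0.8]
finger_gap: 0.0157
clock: 19.5
tcp_pos: [0.6166, -0.056, 0.0926]
orientation: [-0.701, 0.701, -0.094, 0.095]
wrist_force: [-0.0, 0.6, 1.4]
finger_gap: 0.0158
clock: 19.9
tcp_pos: [0.6165, -0.056, 0.0905]
orientation: [-0.701, 0.701, -0.095, 0.095]
wrist_force: [0.5, 0.4, 3.2]
finger_gap: 0.016
```

```bash
python3 -m inch '[[[0,0.5,0,0],[0,1,0,0],[0,1,0,0],[0,1,0,0]]]';python3 -m inch '[[[0,0.5,0,0],[0,1,0,0],[0,1,0,0],[0,1,0,0]]]'
```

```text
clock: 20.3
tcp_pos: [0.6165, -0.056, 0.0894]
orientation: [-0.701, 0.701, -0.095, 0.095]
wrist_force: [0.3, 0.8, 4.5]
finger_gap: 0.0158
clock: 20.7
tcp_pos: [0.6168, -0.0561, 0.089]
orientation: [-0.701, 0.701, -0.094, 0.095]
wrist_force: [-0.7, -0.1, 7.4]
finger_gap: 0.016
```

```bash
python3 -m inch '[[[0,0.4,0,0],[0,0.4,0,0],[0,0.4,0,0],[0,0.4,0,0],[0,0.4,0,0],[0,0.4,0,0],[0,0.4,0,0],[0,0.4,0,0]]]'; python3 - <<'E'
from h import *
b=env.read_camera("side");a=env.read_camera("top")
print(env.get_state()['wrist_force'],env.get_state()['tcp_pos'])
cv2.imwrite("pics/s10.png",b)
b=cv2.convertScaleAbs(b,alpha=1.3)
cv2.imwrite("pics/10.png",cv2.resize(b[185:285,225:335],None,fx=6,fy=6,interpolation=cv2.INTER_CUBIC))
E
```

```text
clock: 21.5
tcp_pos: [0.617, -0.0561, 0.089]
orientation: [-0.701, 0.701, -0.094, 0.095]
wrist_force: [-0.9, 0.6, 8.5]
finger_gap: 0.0159
[-1.26516541  0.26837587  8.47277922] [ 0.61702844 -0.05611957  0.08896543]
```

View pics/10.png

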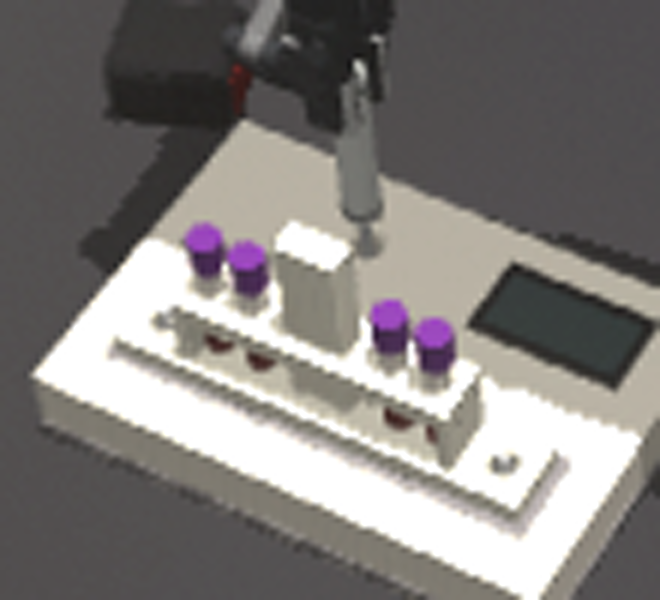

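```bash
python3 - <<'E'
from h import *
L=np.array([(-.1,-.018,.012),(-.1,.018,.012),(.1,.018,.012),(-.084,0,.012),(.055,0,.083),(.034,0,.083),(-.034,0,.083),(-.055,0,.083),(0,0,.108)])
p=orig([(560,455),(518,512),(112,340),(505,463),(205,233),(248,250),(390,310),(435,328),(317,247)],(225,185),6)
for zf in (0,1):
    f=lambda q:(proj("side",W(q,L+[0,0,q[3] if zf else .04]))-p).ravel()
    r=least_squares(f,[.6,.03,-.26,.04],loss='soft_l1',f_scale=.3);print(r.x.round(4),(r.fun.reshape(-1,2)).round(2).tolist())
print("side dock .6070 .0355 -.2696")
E
```

```text
[ 0.6067  0.0351 -0.2636  0.04  ] [[-0.15, -1.42], [-0.07, -0.56], [0.38, -0.91], [-0.0, 0.01], [0.07, 0.64], [0.06, 0.79], [0.08, 0.64], [0.05, 0.75], [-0.58, -0.39]]
[ 0.6036  0.0429 -0.2735  0.0514] [[0.09, -1.14], [-0.03, -0.21], [0.12, -1.43], [0.11, 0.25], [-0.08, 0.08], [-0.06, 0.31], [0.07, 0.46], [0.09, 0.67], [-0.66, -0.8]]
side dock .6070 .0355 -.2696
```

```bash
python3 - <<'E'
from h import *
out=[]
for n,f,(x,y,w,h),q in (("side","pics/s10.png",(232,205,90,75),(.6067,.0351,-.2640)),("top","pics/t5.png",(290,150,60,100),(.6040,.0355,-.2640))):
    im=cv2.imread(f)[y:y+h,x:x+w]; k=8 if n=="side" else 6
    a=cv2.resize(im,None,fx=k,fy=k,interpolation=cv2.INTER_CUBIC)
    for z in (0,.012):
        P=(proj(n,W(q,[(sx*.1,sy*.018,.04+z) for sx,sy in((1,1),(1,-1),(-1,-1),(-1,1))]))-[x,y]+.5)*k
        cv2.polylines(a,[np.int32(P.round())],True,(0,0,255) if z==0 else (0,200,0),1)
    cv2.imwrite(f"pics/ov_{n}.png",a)
E
```

```text
(no output)
```

View pics/ov_side.png

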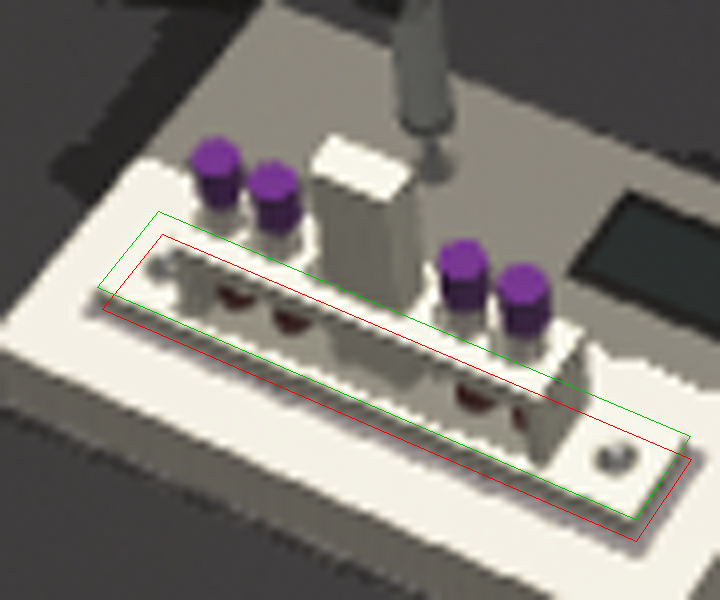

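View pics/ov_top.png

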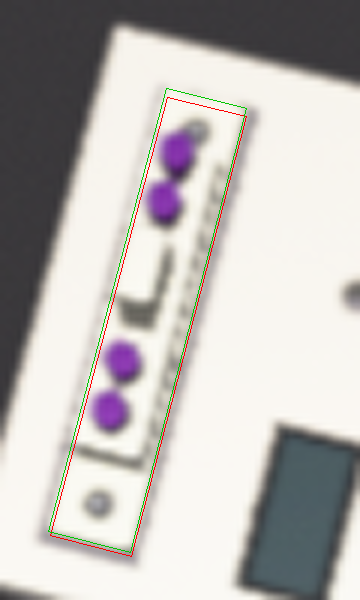

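The projected foot outline matches in both views with the underside at deck height, and steel shows in both holes. I'll hand in.

```bash
python3 -c "
from workcell import env
s=env.get_state();print(s['clock'],s['wrist_force'].round(1),s['finger_gap'])
env.hand_in()"
```

```text
21.6 [-1.3  0.3  8.5] 0.016011654718764083
the job is handed in; nothing more can be done
```

I set the rack down over both pegs and let go of it. I then took the stylus from its stand and pushed the reset button onto its stop. I handed in at 21.6 s, still gripping the stylus and holding the button down.

**Last checks:**
- **Rack:** steel shows in both end holes. With the underside taken to be at deck height, the foot outline matches in both views, and the rack lies within about 0.5 mm and 0.006 rad of the dock in the side view. The set-down height also matched, with contact at TCP z 0.107 m against 0.1069 m expected.
- **Button:** the upward push is about 9 N above the unloaded reading. The TCP stopped going down at z 0.089 m, which puts the tip about 28 mm below the deck.
- **Stylus:** the fingers stand at 16 mm on the handle, with the grip set to 60 N.
- **Mouse, scanner and tub:** I did not touch them, but I did not measure them again at the end.

**What disagreed:**
- **Cameras:** the two differ by about 3 mm in x, so I used their mean and compared positions within one view.
- **Free-height fit:** leaving the rack's height free in the last side view gave 0.051 m for the underside instead of 0.040 m. One view fixes height poorly, so I relied on the set-down height and the outlines instead.
- **Finger opening:** it read 2–4 mm less than the real thickness of the handle and the stylus.

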